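# Reset the tabletop speaker with a stylus

### The arm

A 6-joint arm with a two-finger parallel gripper is mounted at the origin on the work surface. World frame = base frame: x ahead of the robot, y to its left, z up, the work surface at z = 0. Lengths are in m, angles in rad, forces in N, time in s.
With the tool pointing down it reaches from about 0.375 to 0.9 m from the base axis. Payload 3.1 kg.
Tool frame: the origin (TCP) lies at the centre of the arm's flange, where the gripper is bolted on; the fingertips stand 182 mm ahead of it and the grasp point (between the pads) lies 164 mm ahead of it; z points along the fingers, y is the line along which they close (so a half turn about z gives the same grasp; the last joint's range is limited). The gripper opens to 87 mm and grips with 3 to 60 N. Pads are 19 mm wide; open, the fingers measure 117 mm over their backs; the gripper's body (75 mm by 190 mm) begins 51 mm behind the grasp point.
Start: joints at [-1.345, 0.527, 1.433, -0, 1.181, -0.178], TCP at [0.246, -0.575, 0.405] pointing down, gripper open.
Joint ranges: [-3.08, 3.08], [-0.75, 2.2], [0.22, 2.44], [-1.43, 4.57], [0, 2.65], [-2.85, 2.85]. Speed limits (rad/s): [2.79, 2.79, 3.14, 3.14, 3.14, 3.14].

### API

Orientations are given as a unit quaternion [x, y, z, w].
In Python, from rig import * gives the robot as it stands.
- The arm moves only by the tool move_arm, never from a script. Its argument "commands" is a list that holds one entry, the list of rows, each a list of 6 numbers: the shift along the tool's x, y, z in units of 40 mm (1.0 is 40 mm), then the turn, a rotation vector about the tool's x, y, z in rad. A call has 1 to 12 rows; each row is the pose to reach, as a shift and turn from the pose commanded when the call began, along the tool's axes at that moment; what a row does not reach only later rows make up. A row lasts 1/8 s, in which the tool goes at most 62.5 mm and 10.7 degrees, less where a joint would pass 70% of its speed; a pose out of reach is approached as far as the arm can. A call with a gripper value outside its range is refused whole. "claw" is the closure, from -1 (fully open) to 1 (shut), so that 0 is half open, set as the call begins (left out, the last holds). The fingers move at their own pace and stop on an object; "squeeze" is the grip in N (left out, the last holds). Time passes only in rows, so rows that repeat a pose let the fingers close. It gives the time, the measured TCP pose, the force, the opening and the grip force at its end, in the units of the state.
- get_obs(): the state, without advancing time (a new reading comes with each control period).
- camera(name): name is "scene" or "top" or "wrist"; returns a dict with "pixels" (420x560x3 uint8, blue, green, red), "range_z" (420x560 float32, m along the optical axis (not along the pixel's ray), 0 where there is no reading), "camera_matrix" (3x3 intrinsics, pixels), "D" ([k1, k2, p1, p2, k3] as OpenCV has them; the pictures are not rectified), "extrinsics" (4x4, takes a point from world to camera coordinates). Camera axes: x right, y up, looking along -z (the intrinsics and any distortion apply to the point x, -y, -z); pixel columns grow to the right and rows downward; lengths in m; the calibration is good to about 2 mm. A picture is of the moment at which its call begins.
- hand_in(): hands the job in; it is judged then, once.
The state is a dict: "time": time; "q": joint angles; "joint_velocities": joint speeds; "joint_torque": joint torques, N m; "position": TCP position; "tool_rot": TCP orientation; "ft_force": force on the tool from outside, world axes, zero at the start; "moment": the same for the moment, N m; "grip_width": finger opening in m; "grip_force": force on a finger pad.
Only numpy, scipy, OpenCV 4.12 (cv2) and the standard library are available. Lean on these libraries where they do the work, as an engineer would, in place of code of your own. Each camera call takes 0.05 s, during which the arm holds its last target. There are 200 camera calls.

### The job

Reset the speaker on the coffee table: first turn the tone knob on its top until the arrow points at the long zero mark, then take the stylus from its wooden rest and with its tip press the recessed button in the round hole of the speaker's panel fully in and hold it for a good second. Do not press the button in the square hole. Afterwards lay the stylus back in its rest where it was, with the knob still at zero, and leave the bottle, the bowl, the cup and the remote control where they are.

Things in the scene. Friction and masses are not known exactly. Their poses are not given: they have to be found in the camera images.
- speaker: Fixed tabletop speaker, a wooden box 100 (x) x 160 (y) x 75 mm high with a bare metal upright panel on its +x face. Origin: centre of its underside. +x points horizontally out of the panel, z up. The panel looks roughly away from the robot (world +x, up to 0.4 rad either way).
- round_hole (a point): Centre of the mouth of the round hole, 14 mm across, in the speaker's panel, 45 mm above the table, 50 mm ahead of the speaker's origin and 30 mm to its +y side. Its axes are the speaker's. The reset button (flat black disc, 11 mm across) lies 5 mm behind the mouth; the hole goes straight in along the speaker's -x, 14 mm deep, wide enough only for the stylus tip.
- square_hole (a point): Centre of the mouth of the square hole, 14 mm wide, in the same panel at the same height, 30 mm to the speaker's -y side. The pairing button in it must not be pressed.
- reset_button (a joint): Travel of the reset button, m: 0 out, 0.005 fully in. It moves along the speaker's -x. Spring: about 2 N to start, 6 N fully in; it comes back by itself.
- pair_button (a joint): Travel of the button in the square hole, m: 0 out, 0.005 fully in. Leave it alone.
- tone_knob (a joint): Angle of the tone knob, rad: 0 when its arrow points at the long zero mark (towards the panel, the speaker's +x); grows as it turns clockwise seen from above. Turns from -2.5 to 2.5, starts between 0.8 and 2.2; light friction (0.03 N m), stays where it is left.
- knob_grip (a point): Grip point of the tone knob: on its upright axis (through the speaker's origin), 103 mm above the table. x runs along the bar towards the arrow, z up. The knob is a black disc 48 mm across, its top 83 mm above the table, carrying a bar grip 14 mm wide and 47 mm long, pointed at the arrow end, with a white line; the bar's top is at 113 mm.
- rest: Fixed wooden rest for the stylus, 90 (x) x 36 (y) x 30 mm high: a 4 mm base plate with two notched saddles, 12 mm thick, at x = -37 and +37 mm; between them 62 mm are open above the base plate. The notches are 20 mm wide (y), their floors 18 mm above the table. Origin: centre of its underside; z up.
- stylus: Loose stylus, about 40 g, 130 mm long: an aluminium handle 100 mm long and 12 x 12 mm square, and at its +x end a steel pin 6 mm across and 30 mm long. Origin: the middle of the handle; x along the stylus towards the tip. At the start it lies in the rest, along the rest's x, its middle within 6 mm of the rest's origin in x, 24 mm above the table.
- stylus_tip (a point): End of the stylus's pin, 80 mm ahead of the stylus's origin along its x.
- bottle: Bystander: loose upright green bottle, 60 mm across, 200 mm high, in front of the panel to one side. Origin: centre of its underside.
- bowl: Bystander: loose small blue bowl, 90 mm across, 55 mm high, in front of the panel to the other side (sides swap). Origin: centre of its underside.
- remote: Bystander: loose black remote control, 150 (x) x 44 (y) x 18 mm high, lying beside the rest, alongside it. Origin: centre of its underside.
- cup: Bystander: loose white cup without handle, 70 mm across, 85 mm high, on the rest's other side (the two swap sides). Origin: centre of its underside.
There are look-alikes about, which are no part of the job. Several things have the shape of the speaker; the one meant has the colours described above.

How it is judged:
By the outcome, as a careful person would: the job done as asked, in the order asked, and still so for the second after the job is handed in, with the robot touching nothing.
It also fails if it takes over 72 s, if anything falls off the work surface, if the arm or the gripper's body presses on something with over 40 N, if the wrist force passes 120 N, or if a joint passes its speed limit or range.

## Working session

There is one attempt and no reset: what is moved stays moved. The work goes in short steps, Python scripts to look and compute and a tool call to move; the robot and the scene stay as the last step left them, time stands still between calls to the robot, and variables do not carry over. Pictures are saved under pics/ and viewed, at most 10 in all, crops included, and the job is handed in when it is done.

Besides the shell and the picture viewer there is one more tool, called in YAML: its name, and indented under it one key for each argument. move_arm: Moves the arm, as the interface text tells. Its arguments: {"type":"object","properties":{"commands":{"type":"array","items":{"type":"array","items":{"type":"array","items":{"type":"number"}}}},"claw":{"type":"number"},"squeeze":{"type":"number"}},"required":["commands"]}

```bash
ls; mkdir -p pics; cat > h.py <<'E'
from rig import *
import numpy as np, cv2
from scipy.spatial.transform import Rotation as R
def shot(n):
    c=camera(n); return c
def ray(c,uv):
    K=np.array(c["camera_matrix"],float);D=np.array(c["D"],float);E=np.array(c["extrinsics"],float)
    p=cv2.undistortPoints(np.array(uv,float).reshape(-1,1,2),K,D).reshape(-1,2)
    d=np.c_[p[:,0],-p[:,1],-np.ones(len(p))]
    Rm=E[:3,:3];o=-Rm.T@E[:3,3]
    return o,d@Rm   # d scaled so depth=1
def onplane(c,uv,z):
    o,d=ray(c,uv); return o+d*((z-o[2])/d[:,2])[:,None]
def depthpt(c,uv):
    o,d=ray(c,uv); uv=np.array(uv).reshape(-1,2).astype(int)
    return o+d*c["range_z"][uv[:,1],uv[:,0]][:,None]
E
python3 - <<'E'
from h import *
for n in("scene","top"):
    c=shot(n);cv2.imwrite(f"pics/{n}0.png",c["pixels"]);np.savez(f"{n}0.npz",**c)
    E=c["extrinsics"];print(n,-E[:3,:3].T@E[:3,3])
print(get_obs())
E
```

```text
pics
scene [ 0.95953346 -0.45913369  0.84911354]
top [ 0.43897948 -0.0026833   0.87098298]
{'time': 0.1, 'q': array([-1.34552956e+00,  5.28339161e-01,  1.43377958e+00, -1.01487878e-05,
        1.18140162e+00, -1.78485712e-01]), 'joint_velocities': array([ 0.00097617, -0.00101641, -0.00434785, -0.0004129 ,  0.00203548,
        0.00066893]), 'joint_torque': array([ 7.98137876e-05, -4.40986562e+01, -1.77150267e+01,  6.35385630e-02,
        5.33622375e-02, -4.09728989e-05]), 'position': array([ 0.24550747, -0.57441842,  0.40388835]), 'tool_rot': array([ 9.79691259e-01,  2.00509618e-01, -2.72343617e-05, -9.63480018e-04]), 'ft_force': array([-0.29288568, -0.01899616, -0.82317734]), 'moment': array([ 0.07537785, -0.05567726, -0.03311913]), 'grip_force': 0.0, 'grip_width': 0.08701400370938789}
```

View pics/scene0.png

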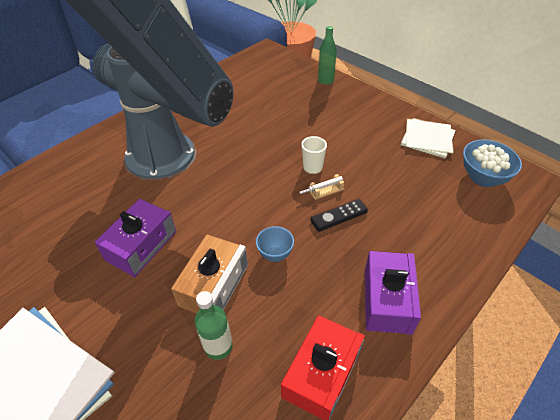

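View pics/top0.png

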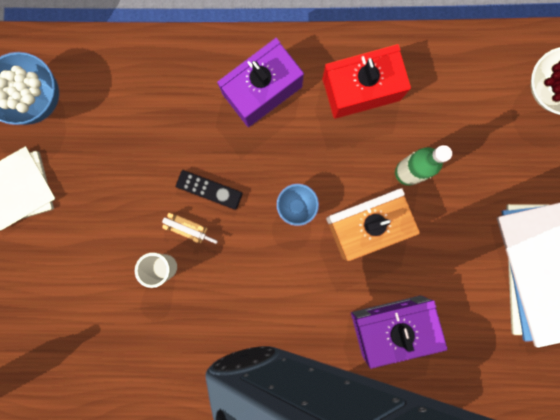

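The top view shows the wooden speaker at about (373,225), with its panel facing up the picture (+x). The bowl is at (297,205) and the bottle at (425,165), both in front of the panel. The stylus lies in its rest at (190,230) with its tip at (216,243); the cup is at (155,270) and the remote at (209,190).

```bash
cat > m.py <<'E'
from h import *
def cloud(c):
    v,u=np.mgrid[0:420,0:560];uv=np.c_[u.ravel(),v.ravel()]
    P=depthpt(c,uv).reshape(420,560,3);P[c["range_z"]<=0]=np.nan;return P
def rect(xy):
    (cx,cy),(w,h),a=cv2.minAreaRect(xy.astype(np.float32)); return (cx,cy),(w,h),a
E
python3 - <<'E'
from m import *
c=dict(np.load("top0.npz"));P=cloud(c);img=c["pixels"];hsv=cv2.cvtColor(img,cv2.COLOR_BGR2HSV)
win=np.zeros((420,560),bool);win[180:268,318:428]=1
m=win&(abs(P[...,2]-.075)<.004)
print("spk top",m.sum(),P[m].mean(0),rect(P[m][:,:2]))
m=win&(P[...,2]>.105)&(P[...,2]<.122);print("bar",m.sum(),rect(P[m][:,:2]),np.median(P[m],0))
# white arrow line in the bar
w=win&(hsv[...,1]<60)&(hsv[...,2]>170)
n,l,s,ce=cv2.connectedComponentsWithStats(w.astype(np.uint8))
for i in range(1,n):
    if s[i,4]>4: print("white",s[i],ce[i],np.nanmedian(P[l==i],0))
win[:]=0;win[205:255,155:225]=1
print("table z",np.nanmedian(P[250:300,220:280,2]))
m=win&(P[...,2]>.012)&(P[...,2]<.05);print("rest/stylus",m.sum(),rect(P[m][:,:2]))
w=win&(hsv[...,1]<70)&(hsv[...,2]>150)
n,l,s,ce=cv2.connectedComponentsWithStats(w.astype(np.uint8))
for i in range(1,n):
    if s[i,4]>4:
        v,u=np.where(l==i);print("sty",s[i],ce[i],np.nanmedian(P[l==i],0),rect(onplane(c,np.c_[u,v],.028)[:,:2]))
for nm,b in dict(bowl=(180,230,272,325),bottle=(140,190,392,455),cup=(250,290,132,180),remote=(165,212,172,245)).items():
    q=P[b[0]:b[1],b[2]:b[3]].reshape(-1,3);q=q[q[:,2]>.012];print(nm,rect(q[:,:2]),np.nanmax(q[:,2]))
big=cv2.resize(np.hstack([img[175:275,145:245],img[175:275,320:420]]),None,fx=4,fy=4,interpolation=cv2.INTER_CUBIC);cv2.imwrite("pics/crop1.png",big)
E
```

```text
spk top 3328 [ 0.46796483 -0.18716394  0.07523101] ((0.47715261578559875, -0.20892030000686646), (0.10520046949386597, 0.2105003148317337), 23.09670066833496)
bar 195 ((0.4682157635688782, -0.18743686378002167), (0.016177626326680183, 0.04815519601106644), 15.959189414978027) [ 0.46766974 -0.18570519  0.11327323]
white [402 180  20   3  49] [411.08163265 180.83673469] [ 0.56236641 -0.27086782  0.04886789]
white [327 189  77  34 620] [365.11935484 205.6       ] [ 0.5064539  -0.17059019  0.07514556]
white [381 220   9   5  24] [385.125 222.125] [ 0.47161015 -0.1994105   0.1136446 ]
table z 0.00012082977228544678
rest/stylus 463 ((0.4567355215549469, 0.20181435346603394), (0.08751851320266724, 0.14691567420959473), 9.36204719543457)
sty [162 218  55  26 320] [187.21875 229.76875] [0.45447244 0.21571905 0.02938787] ((0.45296135544776917, 0.21055802702903748), (0.1299867480993271, 0.013780416920781136), 68.02836608886719)
sty [155 253   6   2  10] [157.1 253.6] [0.4023442  0.26582438 0.05947578] ((0.4019899368286133, 0.2797701060771942), (0.0021992307156324387, 0.011170610785484314), 0.4165439009666443)
bowl ((0.5116631388664246, -0.027650386095046997), (0.08659021556377411, 0.0859154537320137), 0.4382990896701813) 0.058678510973252496
bottle ((0.583565890789032, -0.2637651562690735), (0.05992269888520241, 0.08103705197572708), 24.286476135253906) 0.2029344335740878
cup ((0.37066757678985596, 0.27109190821647644), (0.06558729708194733, 0.06764547526836395), 0.2053181678056717) 0.08779409062496368
remote ((0.5485855937004089, 0.17261260747909546), (0.14860185980796814, 0.04404138773679733), 69.55995178222656) 0.02290442957342953
```

View pics/crop1.png

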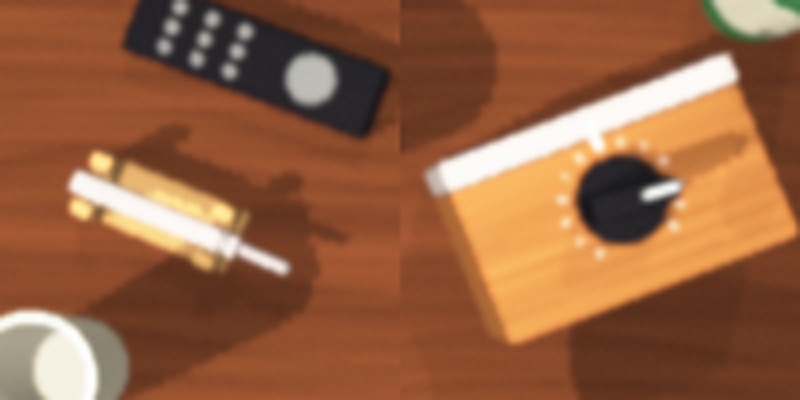

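The crop shows the stylus across its rest with its tip to the lower right, and the knob arrow pointing right at (680,188) while the zero mark is at (597,140). The knob angle is therefore about +1.65, so it has to turn counter-clockwise. The sizes measured match those given.

```bash
cat >> h.py <<'E'
def to(g,yyaw):
    """shift (40 mm units) & rotvec in tool axes to bring grasp point to g, pointing down, closing axis at yaw yyaw"""
    o=get_obs();T=R.from_quat(o["tool_rot"])
    z=np.array([0,0,-1.]);y=np.array([np.cos(yyaw),np.sin(yyaw),0]);x=np.cross(y,z)
    N=R.from_matrix(np.c_[x,y,z])
    p=np.array(g)+[0,0,.164]
    print("shift",np.round(T.inv().apply(p-o["position"])/.04,3),"rot",np.round((T.inv()*N).as_rotvec(),3),"t",o["time"])
E
python3 - <<'E'
from m import *
c=dict(np.load("top0.npz"));P=cloud(c);img=c["pixels"];hsv=cv2.cvtColor(img,cv2.COLOR_BGR2HSV)
w=np.zeros((420,560),bool);w[180:268,318:428]=1
w&=(hsv[...,1]<60)&(hsv[...,2]>170);l=cv2.connectedComponents(w.astype(np.uint8))[1]
m=l==l[205,365]if l[205,365] else l==np.bincount(l[l>0]).argmax()
v,u=np.where(m);Q=onplane(c,np.c_[u,v],.075)
# front (upper) edge per column
f=[(k,v[u==k].min()) for k in range(332,402)];F=onplane(c,f,.075)[:,:2].astype(np.float32)
d=cv2.fitLine(F,cv2.DIST_HUBER,0,.001,.001).ravel();t=d[:2]*np.sign(d[1]);yaw=np.arctan2(-t[0],t[1]);n=np.array([np.cos(yaw),np.sin(yaw)])
print("yaw",yaw,"front dist from knob",(d[2:]-[.4677,-.1863])@n, "range y_s",[(q-[.4677,-.1863])@[-n[1],n[0]] for q in (F[0],F[-1])])
to((.468,-.187,.24),.28)
E
```

```text
yaw 0.3769591 front dist from knob 0.0502286969099768 range y_s [np.float64(0.07298888851186623), np.float64(-0.08030612322567533)]
shift [ 8.92  -6.721  0.013] rot [-1.000e-03 -2.000e-03 -1.447e+00] t 0.1
```

move_arm:
  commands:
    - [[8.92,-6.72,0,0,0,-1.447],[8.92,-6.72,0,0,0,-1.447],[8.92,-6.72,0,0,0,-1.447],[8.92,-6.72,0,0,0,-1.447],[8.92,-6.72,0,0,0,-1.447],[8.92,-6.72,0,0,0,-1.447],[8.92,-6.72,0,0,0,-1.447],[8.92,-6.72,0,0,0,-1.447],[8.92,-6.72,0,0,0,-1.447],[8.92,-6.72,0,0,0,-1.447],[8.92,-6.72,0,0,0,-1.447],[8.92,-6.72,0,0,0,-1.447]]
  claw: -0.2
  squeeze: 20

```text
time: 1.6
position: [0.4678, -0.1882, 0.4047]
tool_rot: [0.602, 0.798, -0.0, -0.0]
ft_force: [0.5, 0.7, -0.7]
grip_width: 0.0522
grip_force: 0.0
```

```bash
python3 - <<'E'
from m import *
c=shot("wrist");cv2.imwrite("pics/w1.png",c["pixels"]);np.savez("w1.npz",**c)
P=cloud(c)
m=(P[...,2]>.106)&(P[...,2]<.12)&(np.hypot(P[...,0]-.468,P[...,1]+.187)<.03)
print(m.sum(),rect(P[m][:,:2]) if m.sum()>5 else None)
E=c["extrinsics"];print(-E[:3,:3].T@E[:3,3],get_obs()["position"],get_obs()["grip_width"])
to((.468,-.187,.104),.28)
E
```

```text
871 ((0.4688282012939453, -0.18683861196041107), (0.013778993859887123, 0.047078538686037064), 17.72928237915039)
[ 0.44755187 -0.11995284  0.38420986] [ 0.46781695 -0.18804264  0.40472503] 0.052196324750044557
shift [0.024 0.012 3.418] rot [-0.    -0.    -0.002] t 1.65
```

View pics/w1.png

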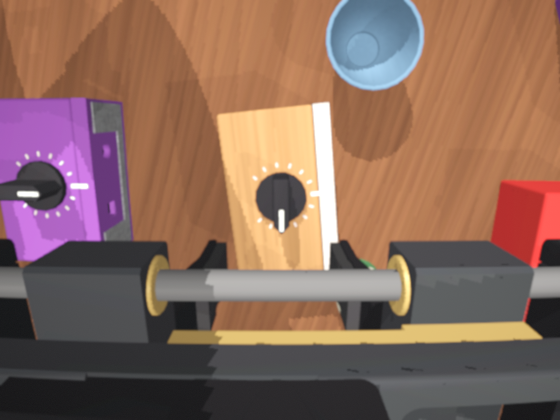

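The wrist view shows the open fingers centred over the knob, with the bar at (281,200) and its arrow end pointing down the picture. The bar angle comes out at 17.7°.

move_arm:
  commands:
    - [[0.02,0.01,1.5,0,0,-0.029],[0.02,0.01,2.6,0,0,-0.029],[0.02,0.01,3.2,0,0,-0.029],[0.02,0.01,3.41,0,0,-0.029],[0.02,0.01,3.41,0,0,-0.029],[0.02,0.01,3.41,0,0,-0.029]]

```text
time: 2.4
position: [0.4687, -0.1868, 0.2694]
tool_rot: [0.59, 0.807, 0.0, 0.001]
ft_force: [-0.3, 0.1, 0.8]
grip_width: 0.0525
grip_force: 0.0
```

move_arm:
  commands:
    - [[0,0,0,0,0,0],[0,0,0,0,0,0],[0,0,0,0,0,0],[0,0,0,0,0,0],[0,0,0,0,0,0],[0,0,0,0,0,0]]
  claw: 1
  squeeze: 15

```text
time: 3.15
position: [0.4691, -0.1861, 0.2684]
tool_rot: [0.59, 0.807, 0.001, 0.001]
ft_force: [3.7, 2.9, -0.2]
grip_width: 0.0139
grip_force: 15.0
```

move_arm:
  commands:
    - [[0,0,0,0,0,-0.15],[0,0,0,0,0,-0.32],[0,0,0,0,0,-0.49],[0,0,0,0,0,-0.66],[0,0,0,0,0,-0.83],[0,0,0,0,0,-1.0],[0,0,0,0,0,-1.17],[0,0,0,0,0,-1.34],[0,0,0,0,0,-1.5],[0,0,0,0,0,-1.6],[0,0,0,0,0,-1.638],[0,0,0,0,0,-1.638]]

```text
time: 4.65
position: [0.4686, -0.1874, 0.2684]
tool_rot: [-0.187, 0.982, -0.001, 0.0]
ft_force: [-0.5, -4.9, -0.8]
grip_width: 0.014
grip_force: 15.0
```

move_arm:
  commands:
    - [[0,0,0,0,0,0],[0,0,0,0,0,0],[0,0,0,0,0,0]]

```text
time: 5.03
position: [0.4686, -0.1874, 0.2685]
tool_rot: [-0.187, 0.982, -0.001, 0.0]
ft_force: [-1.1, -5.1, -1.2]
grip_width: 0.0136
grip_force: 15.0
```

move_arm:
  commands:
    - [[0,0,0,0,0,0],[0,0,0,0,0,0],[0,0,0,0,0,0],[0,0,0,0,0,0]]
  claw: -0.3

```text
time: 5.52
position: [0.4682, -0.1861, 0.2683]
tool_rot: [-0.187, 0.982, 0.0, -0.0]
ft_force: [1.1, 0.4, 0.4]
grip_width: 0.0461
grip_force: 0.0
```

move_arm:
  commands:
    - [[0,0,-0.5,0,0,0],[0,0,-2,0,0,0],[0,0,-3.4,0,0,0],[0,0,-3.4,0,0,0],[0,0,-3.4,0,0,0]]

```text
time: 6.15
position: [0.4678, -0.186, 0.404]
tool_rot: [-0.187, 0.982, 0.0, -0.0]
ft_force: [-0.6, -0.5, -0.6]
grip_width: 0.0569
grip_force: 0.0
```

```bash
python3 - <<'E'
from m import *
c=shot("wrist");cv2.imwrite("pics/w2.png",c["pixels"]);np.savez("w2.npz",**c)
P=cloud(c)
m=(P[...,2]>.106)&(P[...,2]<.12)&(np.hypot(P[...,0]-.468,P[...,1]+.187)<.03)
print(m.sum(),rect(P[m][:,:2]))
m=(abs(P[...,2]-.075)<.003)&(np.hypot(P[...,0]-.468,P[...,1]+.187)<.12)
print(m.sum(),rect(P[m][:,:2]))
to((.4586,.2245,.20),2.758)
E
```

```text
884 ((0.4693779945373535, -0.18613716959953308), (0.04668453335762024, 0.013484488241374493), 21.73837661743164)
15102 ((0.4693344235420227, -0.18600338697433472), (0.10107920318841934, 0.15991979837417603), 21.7369327545166)
shift [-3.561  9.625  0.998] rot [ 0.003 -0.    -0.811] t 6.2
```

View pics/w2.png

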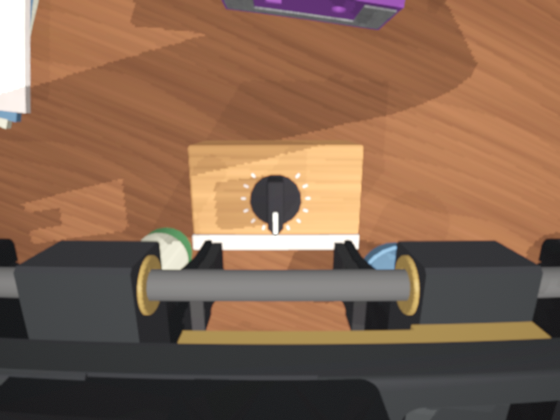

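The wrist view shows the arrow line at (275,222) pointing straight at the panel. The bar yaw matches the box yaw (21.74° for both), so the knob is at zero. Next I'll move to the stylus.

move_arm:
  commands:
    - [[-3.56,9.62,0,0,0,-0.811],[-3.56,9.62,0,0,0,-0.811],[-3.56,9.62,0,0,0,-0.811],[-3.56,9.62,1.0,0,0,-0.811],[-3.56,9.62,1.0,0,0,-0.811],[-3.56,9.62,1.0,0,0,-0.811],[-3.56,9.62,1.0,0,0,-0.811],[-3.56,9.62,1.0,0,0,-0.811],[-3.56,9.62,1.0,0,0,-0.811],[-3.56,9.62,1.0,0,0,-0.811],[-3.56,9.62,1.0,0,0,-0.811]]
  claw: -0.2

```text
time: 7.58
position: [0.4596, 0.2227, 0.3644]
tool_rot: [-0.559, 0.829, -0.0, -0.0]
ft_force: [0.6, 0.9, 1.1]
grip_width: 0.0524
grip_force: 0.0
```

```bash
python3 - <<'E'
from m import *
c=shot("wrist");cv2.imwrite("pics/w3.png",c["pixels"]);np.savez("w3.npz",**c)
P=cloud(c);g=np.array([.4586,.2245]);hsv=cv2.cvtColor(c["pixels"],cv2.COLOR_BGR2HSV)
near=np.hypot(P[...,0]-g[0],P[...,1]-g[1])<.11
m=near&(P[...,2]>.0265)&(P[...,2]<.034)&(hsv[...,1]<70)
l=cv2.connectedComponents(m.astype(np.uint8))[1];k=np.bincount(l[l>0]).argmax();print("handle?",(l==k).sum(),rect(P[l==k][:,:2]),P[l==k].mean(0))
m=near&(P[...,2]>.06);print("cup",rect(P[m][:,:2]) if m.sum() else 0, P[m][:,2].max() if m.sum() else 0)
print(get_obs()["position"]);to((.4586,.2245,.037),2.758)
E
```

```text
handle? 1273 ((0.4596490263938904, 0.22550654411315918), (0.09856892377138138, 0.011958379298448563), 67.59603118896484) [0.4587783  0.22329897 0.02941168]
cup ((0.43985554575920105, 0.21392583847045898), (0.07817685604095459, 0.19487445056438446), 52.02688217163086) 0.3039480443127127
[0.45954185 0.22283316 0.36448583]
shift [-0.03   0.038  4.087] rot [-0.     0.    -0.002] t 7.625
```

View pics/w3.png

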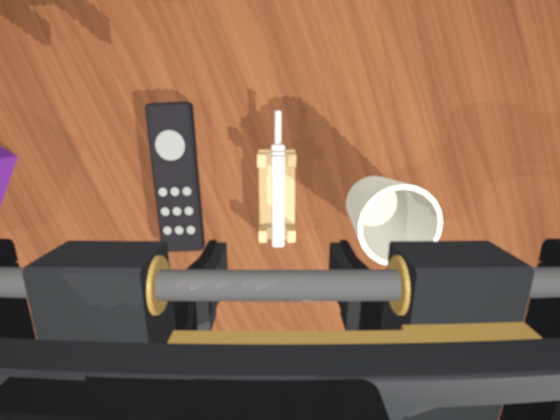

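The wrist view shows the stylus in its rest at (278,195) with its tip up the picture, the cup at (395,220) and the remote at (175,175). The handle measures 98.6 x 12 mm. I'll descend with the fingertips just level with the underside of the handle, which keeps the gripper body above the cup's rim.

move_arm:
  commands:
    - [[-0.06,0.024,1.5,0,0,0.005],[-0.06,0.024,2.7,0,0,0.005],[-0.06,0.024,3.5,0,0,0.005],[-0.06,0.024,3.9,0,0,0.005],[-0.06,0.024,4.08,0,0,0.005],[-0.06,0.024,4.08,0,0,0.005],[-0.06,0.024,4.08,0,0,0.005]]

```text
time: 8.5
position: [0.4598, 0.2265, 0.2022]
tool_rot: [-0.557, 0.83, -0.0, 0.001]
ft_force: [0.0, -0.0, 0.7]
grip_width: 0.0521
grip_force: 0.0
```

move_arm:
  commands:
    - [[0,0,0,0,0,0],[0,0,0,0,0,0],[0,0,0,0,0,0],[0,0,0,0,0,0],[0,0,0,0,0,0],[0,0,0,0,0,0],[0,0,0,0,0,0]]
  claw: 1
  squeeze: 35

```text
time: 9.38
position: [0.4593, 0.2264, 0.2011]
tool_rot: [-0.557, 0.83, 0.0, 0.0]
ft_force: [-0.2, 0.1, -0.7]
grip_width: 0.0116
grip_force: 35.0
```

move_arm:
  commands:
    - [[0,0,-0.3,0,0,0],[0,0,-1.2,0,0,0],[0,0,-2.5,0,0,0],[0,0,-4,0,0,0],[0,0,-4,0,0,0],[0,0,-4,0,0,0]]

```text
time: 10.12
position: [0.4587, 0.2262, 0.3614]
tool_rot: [-0.557, 0.83, 0.0, -0.0]
ft_force: [-0.5, -0.4, -1.1]
grip_width: 0.0117
grip_force: 35.0
```

```bash
python3 - <<'E'
from m import *
o=get_obs();print(o["position"],o["grip_width"],o["grip_force"])
c=shot("scene");P=cloud(c)
q=P[290:365,185:240].reshape(-1,3);q=q[(q[:,2]>.02)&(q[:,2]<.1)&(q[:,0]>.53)];print("bottle",rect(q[:,:2]))
to((.6029,-.1004,.2),1.950)
E
```

```text
[0.45866015 0.22621464 0.36137498] 0.011652178387426578 34.99992907047272
bottle ((0.5756833553314209, -0.24959146976470947), (0.05569091811776161, 0.1315823197364807), 32.53049087524414)
shift [ 6.187 -6.434 -0.093] rot [ 0.001 -0.002  0.803] t 10.175
```

move_arm:
  commands:
    - [[6.19,-6.43,0,0,0,0.803],[6.19,-6.43,0,0,0,0.803],[6.19,-6.43,0,0,0,0.803],[6.19,-6.43,0,0,0,0.803],[6.19,-6.43,0,0,0,0.803],[6.19,-6.43,0,0,0,0.803],[6.19,-6.43,0,0,0,0.803],[6.19,-6.43,0,0,0,0.803],[6.19,-6.43,0,0,0,0.803],[6.19,-6.43,0,0,0,0.803]]

```text
time: 11.42
position: [0.6032, -0.0989, 0.361]
tool_rot: [-0.189, 0.982, 0.0, -0.0]
ft_force: [-0.3, -0.2, -0.1]
grip_width: 0.0115
grip_force: 35.0
```

```bash
python3 - <<'E'
from m import *
c=shot("wrist");cv2.imwrite("pics/w4.png",c["pixels"]);np.savez("w4.npz",**c)
P=cloud(c);o=get_obs()
hsv=cv2.cvtColor(c["pixels"],cv2.COLOR_BGR2HSV)
g=(hsv[...,0]>40)&(hsv[...,0]<80)&(hsv[...,1]>90)&(P[...,2]>.03)&(P[...,2]<.215)
print("bottle green",g.sum(),rect(P[g][:,:2]) if g.sum()>5 else 0)
z0=o["position"][2]-.177
m=(abs(P[...,2]-z0)<.02)&(np.hypot(P[...,0]-.60,P[...,1]+.1)<.12)
print("stylus",m.sum(),z0,rect(P[m][:,:2]) if m.sum()>5 else 0)
m=(abs(P[...,2]-.075)<.003)&(np.hypot(P[...,0]-.469,P[...,1]+.187)<.12);print("spk",m.sum(),rect(P[m][:,:2]))
print(o["position"]);to((.6029,-.1004,.058),1.950)
E
```

```text
bottle green 2868 ((0.5876208543777466, -0.267594575881958), (0.056499917060136795, 0.03881944343447685), 17.31822967529297)
stylus 5299 0.1842076716512709 ((0.5807473659515381, -0.10433770716190338), (0.11538774520158768, 0.02987685240805149), 11.607057571411133)
spk 13634 ((0.49339184165000916, -0.17675215005874634), (0.04957086592912674, 0.16026268899440765), 21.226699829101562)
[ 0.60327374 -0.099064    0.36120767]
shift [ 0.02  -0.028  3.48 ] rot [ 0.    -0.     0.002] t 11.475
```

View pics/w4.png

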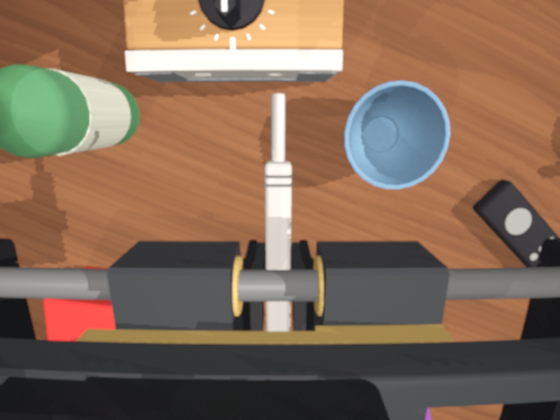

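The wrist view shows the stylus held straight, with its tip at (278,95) and the panel edge at y≈65. The bottle is on the left (75,110) and the bowl on the right (397,135). I'll measure the tip and the panel edge in this frame.

```bash
python3 - <<'E'
from m import *
c=dict(np.load("w4.npz"));P=cloud(c);hsv=cv2.cvtColor(c["pixels"],cv2.COLOR_BGR2HSV)
b=hsv[...,2]>170
sub=P[90:160,262:296];s=(sub[...,2]>.15)&(sub[...,2]<.22)
v,u=np.where(s);u+=262;v+=90;print("pin px",u.min(),u.max(),v.min(),v.max())
Q=P[v,u];print("pin z",np.percentile(Q[:,2],[5,50,95]))
S=P[185:235,255:300].reshape(-1,3);S=S[(S[:,2]>.15)&(S[:,2]<.22)];print("handle z",np.percentile(S[:,2],[5,50,95]))
# pin centreline at plane z_axis+.003
zt=np.median(Q[:,2])
row=[(u[v==k].mean(),k) for k in np.unique(v)]
C=onplane(c,row,zt)[:,:2].astype(np.float32)
d=cv2.fitLine(C,cv2.DIST_HUBER,0,.001,.001).ravel();dr=d[:2]*(-np.sign(d[0]));print("pin yaw-pi",np.arctan2(-dr[1],-dr[0]),"tip",C[0],"base",C[-1])
n=np.array([np.cos(.3794),np.sin(.3794)]);s_=np.array([-n[1],n[0]])
for sp in ([.4693,-.186],):
    print("tip in speaker frame",(C[0]-sp)@n,(C[0]-sp)@s_)
m=(abs(P[...,2]-.075)<.004)&(np.hypot(P[...,0]-.469,P[...,1]+.187)<.12);T=P[m][:,:2]-[.4693,-.186]
print("spk x_s max",np.percentile(T@n,[99,99.9]),"y_s range",np.percentile(T@s_,[.1,.5,99.5,99.9]))
o=get_obs()["position"];print("grasp in spk",(o[:2]-[.4693,-.186])@n,(o[:2]-[.4693,-.186])@s_)
E
```

```text
pin px 271 284 94 159
pin z [0.18360186 0.18570604 0.18708144]
handle z [0.18791041 0.18930718 0.19037581]
pin yaw-pi 0.38054353 tip [ 0.5270483 -0.1277821] base [ 0.5534104  -0.11748034]
tip in speaker frame 0.07520340243769337 0.032690004116008045
spk x_s max [0.04937782 0.04984312] y_s range [-0.07982123 -0.07880027  0.07880215  0.07964044]
grasp in spk 0.15664436274653173 0.031134775706010687
```

move_arm:
  commands:
    - [[0,-0.045,1.2,0,0,0.002],[0,-0.045,2.2,0,0,0.002],[0,-0.045,3.0,0,0,0.002],[0,-0.045,3.4,0,0,0.002],[0,-0.045,3.46,0,0,0.002],[0,-0.045,3.46,0,0,0.002],[0,-0.045,3.46,0,0,0.002],[0,-0.045,3.46,0,0,0.002]]

```text
time: 12.48
position: [0.6045, -0.102, 0.2238]
tool_rot: [-0.187, 0.982, -0.0, 0.001]
ft_force: [0.7, -0.6, -0.7]
grip_width: 0.0119
grip_force: 35.0
```

```bash
python3 - <<'E'
from m import *
c=shot("wrist");s=shot("scene")
P=cloud(c)
sub=P[60:160,262:296];k=(sub[...,2]>.03)&(sub[...,2]<.06);v,u=np.where(k);u+=262;v+=60
n=np.array([np.cos(.3794),np.sin(.3794)]);s_=np.array([-n[1],n[0]])
Q=P[v,u];print("pin z",np.median(Q[:,2]),v.min(),v.max())
T=Q[:,:2]-[.4693,-.186];print("pin x_s",np.percentile(T@n,[1,50,99]),"y_s",np.median(T@s_))
m=(abs(P[...,2]-.075)<.004)&(np.hypot(P[...,0]-.469,P[...,1]+.187)<.12);T=P[m][:,:2]-[.4693,-.186]
print("spk x_s max",np.percentile(T@n,[99,99.9]),"y_s",np.percentile(T@s_,[.5,99.5]))
o=get_obs();print(o["position"],o["ft_force"],(o["position"][:2]-[.4693,-.186])@np.c_[n,s_])
# scene crop around the panel
img=np.vstack([c["pixels"][:200,100:460],cv2.resize(s["pixels"][230:320,180:342],(360,200),interpolation=cv2.INTER_CUBIC)])
cv2.imwrite("pics/w5.png",cv2.resize(img,None,fx=1.5,fy=1.5))
E
```

```text
pin z 0.04835421761225597 94 159
pin x_s [0.07576578 0.08973582 0.10394123] y_s 0.029000911329918524
spk x_s max [0.05000461 0.0501599 ] y_s [-0.07109625  0.07912248]
[ 0.60434158 -0.10201483  0.22342483] [-0.45717163  0.10190344 -0.4529877 ] [0.15654338 0.0279983 ]
```

View pics/w5.png

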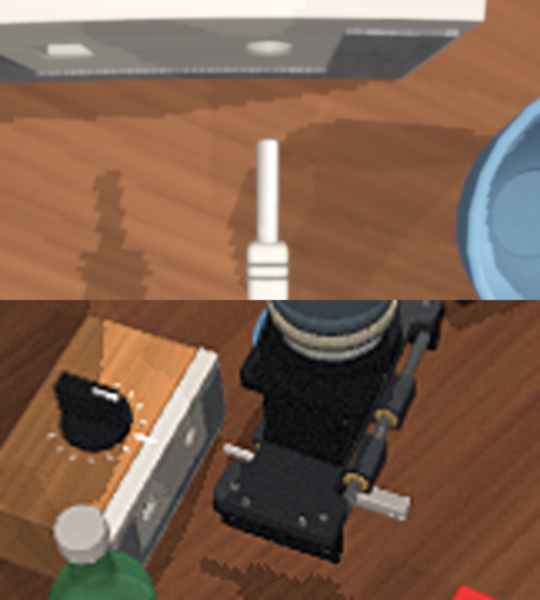

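The wrist crop shows the pin at x≈268, in line with the round hole at (268,47); the square hole is at (68,50). The pin axis height is 45.3 mm. I'll insert it now.

move_arm:
  commands:
    - [[0.25,0.015,0,0,0,0],[0.5,0.015,0,0,0,0],[0.65,0.015,0,0,0,0],[0.72,0.015,0,0,0,0],[0.72,0.015,0,0,0,0]]

```text
time: 13.2
position: [0.5771, -0.1121, 0.2228]
tool_rot: [-0.187, 0.982, -0.0, 0.0]
ft_force: [0.6, 0.6, -0.7]
grip_width: 0.0119
grip_force: 35.0
```

move_arm:
  commands:
    - [[0.05,0,0,0,0,0],[0.1,0,0,0,0,0],[0.14,0,0,0,0,0],[0.17,0,0,0,0,0],[0.17,0,0,0,0,0],[0.17,0,0,0,0,0]]

```text
time: 13.95
position: [0.5717, -0.1144, 0.2231]
tool_rot: [-0.187, 0.982, -0.0, 0.001]
ft_force: [5.4, 2.2, 0.5]
grip_width: 0.0115
grip_force: 35.0
```

move_arm:
  commands:
    - [[0.03,0,0,0,0,0],[0.03,0,0,0,0,0],[0.03,0,0,0,0,0]]

```text
time: 14.32
position: [0.5707, -0.1149, 0.2231]
tool_rot: [-0.187, 0.982, -0.001, 0.002]
ft_force: [5.2, 3.5, -0.6]
grip_width: 0.0114
grip_force: 35.0
```

move_arm:
  commands:
    - [[0.03,0,0,0,0,0],[0.03,0,0,0,0,0],[0.03,0,0,0,0,0]]

```text
time: 14.7
position: [0.5703, -0.1152, 0.2234]
tool_rot: [-0.187, 0.982, -0.001, 0.003]
ft_force: [6.8, 5.3, -1.0]
grip_width: 0.0114
grip_force: 35.0
```

move_arm:
  commands:
    - [[0.04,0,0,0,0,0],[0.04,0,0,0,0,0],[0.04,0,0,0,0,0],[0.04,0,0,0,0,0],[0.04,0,0,0,0,0],[0.04,0,0,0,0,0],[0.04,0,0,0,0,0],[0.04,0,0,0,0,0]]

```text
time: 15.7
position: [0.5697, -0.1155, 0.2237]
tool_rot: [-0.186, 0.982, -0.001, 0.004]
ft_force: [9.4, 6.4, -0.6]
grip_width: 0.012
grip_force: 35.0
```

```bash
python3 - <<'E'
from m import *
c=shot("wrist");P=cloud(c)
n=np.array([np.cos(.3794),np.sin(.3794)])
o=get_obs();print(o["position"],(o["position"][:2]-[.4693,-.186])@n,o["ft_force"][:2]@n)
# handle front shoulder: pixels of handle
sub=P[80:240,262:296];k=(sub[...,2]>.044)&(sub[...,2]<.056);v,u=np.where(k);Q=P[v+80,u+262]
x=(Q[:,:2]-[.4693,-.186])@n;h=Q[:,2]>.0495
print("shoulder x_s",np.percentile(x[h],[.5,2]),"rows",v.min()+80)
cv2.imwrite("pics/w6.png",c["pixels"][:260,150:410])
E
```

```text
[ 0.56976513 -0.11556466  0.22369684] 0.11940741593334589 11.857803232519593
shoulder x_s [0.06943478 0.07011829] rows 118
```

The force is 11.9 N, above the 6 N the spring needs, and the handle's shoulder is 70 mm out. That puts the tip at 40 mm, which is fully in. I'll hold it there.

move_arm:
  commands:
    - [[0,0,0,0,0,0],[0,0,0,0,0,0],[0,0,0,0,0,0],[0,0,0,0,0,0],[0,0,0,0,0,0],[0,0,0,0,0,0],[0,0,0,0,0,0],[0,0,0,0,0,0],[0,0,0,0,0,0],[0,0,0,0,0,0]]

```text
time: 17.0
position: [0.5698, -0.1156, 0.2237]
tool_rot: [-0.186, 0.982, -0.001, 0.004]
ft_force: [9.6, 6.4, -0.3]
grip_width: 0.0118
grip_force: 35.0
```

move_arm:
  commands:
    - [[-0.3,0,0,0,0,0],[-0.7,0,0,0,0,0],[-1.1,0,0,0,0,0],[-1.1,0,0,0,0,0],[-1.1,0,-1.5,0,0,0],[-1.1,0,-3,0,0,0],[-1.1,0,-3.8,0,0,0],[-1.1,0,-3.8,0,0,0],[-1.1,0,-3.8,0,0,0]]

```text
time: 18.12
position: [0.6072, -0.0996, 0.3735]
tool_rot: [-0.187, 0.982, 0.001, -0.001]
ft_force: [-0.8, 0.1, -0.0]
grip_width: 0.0115
grip_force: 35.0
```

```bash
python3 - <<'E'
from m import *
c=shot("wrist");P=cloud(c);n=np.array([np.cos(.3794),np.sin(.3794)]);s_=np.array([-n[1],n[0]])
o=get_obs();g=(o["position"][:2]-[.4693,-.186])@np.c_[n,s_];print("grasp s",g,o["position"])
sub=P[80:235,255:300];zz=o["position"][2]-.177;k=abs(sub[...,2]-zz)<.02;v,u=np.where(k);v+=80;u+=255;Q=P[v,u];X=(Q[:,:2]-[.4693,-.186])@np.c_[n,s_]
h=X[:,0]-g[0]
for a,b in((-.08,-.055),(-.045,-.02)):
    t=(h>a)&(h<b);print((a,b),t.sum(),"z rel TCP",np.median(Q[t,2])-o["position"][2],"y rel",np.median(X[t,1])-g[1])
    p=np.polyfit(X[t,0],X[t,1],1);pz=np.polyfit(X[t,0],Q[t,2],1);print("slopes",p[0],pz[0])
print("tip rel",np.percentile(h,.3)); 
to((.4596,.2265,.2),2.751)
E
```

```text
grasp s [0.16007159 0.02918134] [ 0.60718073 -0.09960921  0.37287254]
(-0.08, -0.055) 801 z rel TCP -0.17447315009339365 y rel 0.0020044846824061914
slopes -0.0029516468829126116 -0.0048572694223432905
(-0.045, -0.02) 1386 z rel TCP -0.1710323353052902 y rel 0.0015181932467351368
slopes -0.0010557645255147056 -0.009371626346980024
tip rel -0.0816755442220989
shift [0.428 8.938 0.247] rot [ 0.004 -0.002 -0.803] t 18.175
```

No slip: the offset from grasp to tip is unchanged. I'll return the stylus to its rest.

move_arm:
  commands:
    - [[0.43,8.94,0,0,0,-0.803],[0.43,8.94,0,0,0,-0.803],[0.43,8.94,0,0,0,-0.803],[0.43,8.94,0,0,0,-0.803],[0.43,8.94,0,0,0,-0.803],[0.43,8.94,0,0,0,-0.803],[0.43,8.94,0,0,0,-0.803],[0.43,8.94,0,0,0,-0.803],[0.43,8.94,0,0,0,-0.803],[0.43,8.94,0,0,0,-0.803],[0.43,8.94,0,0,0,-0.803]]

```text
time: 19.55
position: [0.4608, 0.2257, 0.3747]
tool_rot: [-0.556, 0.831, -0.0, -0.0]
ft_force: [-0.3, -0.6, -0.3]
grip_width: 0.0114
grip_force: 35.0
```

```bash
python3 - <<'E'
from h import *
o=get_obs();print(o["position"],o["tool_rot"]);to((.4593,.2264,.052),2.751)
E
```

```text
[0.46077627 0.22566513 0.37471508] [-5.55844420e-01  8.31286340e-01 -2.69422373e-05 -6.03152438e-06]
shift [-3.000e-03  4.100e-02  3.968e+00] rot [-0.    -0.    -0.001] t 19.55
```

move_arm:
  commands:
    - [[0,0.04,1.4,0,0,0],[0,0.04,2.6,0,0,0],[0,0.04,3.5,0,0,0],[0,0.04,3.9,0,0,0],[0,0.04,3.96,0,0,0],[0,0.04,3.96,0,0,0],[0,0.04,3.96,0,0,0]]

```text
time: 20.42
position: [0.4594, 0.2271, 0.2176]
tool_rot: [-0.556, 0.831, -0.0, 0.001]
ft_force: [-0.1, 0.2, -0.5]
grip_width: 0.0117
grip_force: 35.0
```

```bash
python3 - <<'E'
from h import *
to((.4593,.2264,.0375),2.751)
E
```

```text
shift [ 0.019 -0.004  0.403] rot [-0.002  0.002  0.   ] t 20.425
```

move_arm:
  commands:
    - [[0.02,0,0.15,0,0,0],[0.02,0,0.28,0,0,0],[0.02,0,0.36,0,0,0],[0.02,0,0.4,0,0,0],[0.02,0,0.4,0,0,0],[0.02,0,0.4,0,0,0]]

```text
time: 21.18
position: [0.4584, 0.2262, 0.2011]
tool_rot: [-0.557, 0.831, -0.0, -0.0]
ft_force: [-1.4, -0.1, 7.9]
grip_width: 0.0116
grip_force: 35.0
```

move_arm:
  commands:
    - [[0,0,0,0,0,0],[0,0,0,0,0,0],[0,0,0,0,0,0],[0,0,0,0,0,0],[0,0,0,0,0,0],[0,0,0,0,0,0]]
  claw: -0.1

```text
time: 21.92
position: [0.4586, 0.2263, 0.2003]
tool_rot: [-0.556, 0.831, 0.0, -0.0]
ft_force: [-0.1, 0.5, 0.7]
grip_width: 0.0476
grip_force: 0.0
```

move_arm:
  commands:
    - [[0,0,-0.5,0,0,0],[0,0,-2,0,0,0],[0,0,-3.5,0,0,0],[0,0,-4.1,0,0,0],[0,0,-4.1,0,0,0],[0,0,-4.1,0,0,0]]

```text
time: 22.68
position: [0.458, 0.2261, 0.3633]
tool_rot: [-0.556, 0.831, 0.0, -0.001]
ft_force: [-0.8, -1.0, 0.2]
grip_width: 0.0476
grip_force: 0.0
```

```bash
python3 - <<'E'
from m import *
c=shot("wrist");P=cloud(c);hsv=cv2.cvtColor(c["pixels"],cv2.COLOR_BGR2HSV)
near=np.hypot(P[...,0]-.4586,P[...,1]-.2245)<.11
m=near&(P[...,2]>.0265)&(P[...,2]<.034)&(hsv[...,1]<70)
l=cv2.connectedComponents(m.astype(np.uint8))[1];k=np.bincount(l[l>0]).argmax();print("handle",rect(P[l==k][:,:2]),P[l==k].mean(0))
t=shot("top");P=cloud(t)
for nm,b in dict(bowl=(180,230,272,325),bottle=(140,190,392,455),cup=(250,290,132,180),remote=(165,212,172,245)).items():
    q=P[b[0]:b[1],b[2]:b[3]].reshape(-1,3);q=q[(q[:,2]>.012)&(q[:,2]<.21)];print(nm,rect(q[:,:2]))
m=(P[...,2]>.105)&(P[...,2]<.122)&(np.hypot(P[...,0]-.468,P[...,1]+.187)<.03);print("bar",m.sum(),rect(P[m][:,:2]) if m.sum()>5 else 0)
cv2.imwrite("pics/fin.png",np.hstack([t["pixels"][100:300,100:460],c["pixels"][60:260,100:460]]))
E
```

```text
handle ((0.45721882581710815, 0.22615042328834534), (0.09917586296796799, 0.012058679014444351), 67.29267120361328) [0.45615581 0.22376002 0.02943796]
bowl ((0.5119342803955078, -0.027709197252988815), (0.08701299875974655, 0.08606506139039993), 0.5150830745697021)
bottle ((0.583856463432312, -0.2641446888446808), (0.06014001742005348, 0.08157136291265488), 24.26726531982422)
cup ((0.3683852553367615, 0.2665947675704956), (0.059084054082632065, 0.06424417346715927), 40.48716735839844)
remote ((0.5485825538635254, 0.17245341837406158), (0.14853410422801971, 0.04399924725294113), 69.55775451660156)
bar 190 ((0.4677872359752655, -0.1873283088207245), (0.04790092632174492, 0.015679147094488144), 19.66363525390625)
```

View pics/fin.png

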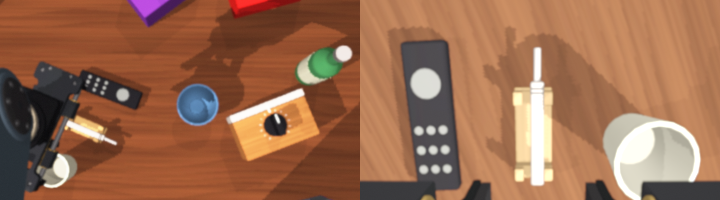

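The stylus lies in its rest within 2.5 mm of its start, at the right height. The knob still points at the panel, and the bottle, bowl and remote have not moved. The cup is at (395,220) in the wrist view, as before. I'm handing it in.

```bash
python3 -c "
from rig import *
print(hand_in())"
```

```text
the job is handed in; nothing more can be done
None
```

The job is handed in at about 23 s of the 72 s allowed: the knob is at zero, the reset button was pressed fully in and held for more than two seconds, the stylus is back in its rest within 2.5 mm of where it was, and the bottle, bowl, cup and remote show no movement in the last pictures.

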